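# Release the jammed offcut tray of the die-cutter with the release pin

## Task

The offcut tray of the white die-cutter is locked shut. Take the orange release pin out of its wooden stand, push its thin end down through the small hole in the orange plate on top of the machine, gently, only until the hidden spring latch lets go and the tray pops forward, then put the pin back fully down in its stand and pull the tray all the way out by its handle, and let go. Never lean on the machine with the pin, whose latch breaks under more than 20 N, and leave the other things where they are.

Things in the scene. Friction and masses are not known exactly. Their poses are not given: they have to be found in the camera images.
- cutter: White die-cutter, fixed, 180 mm deep (x), 260 wide (y), 110 high; origin: centre of its underside; x from the grey tray front to the back, y to the left, z up. Its latch pad resists with 4 N at first touch and 7.5 N where it lets go, 5 to 7 mm further down; a solid stop follows 2 to 3 mm later. Case and latch bear 20 N. A roller along the back edge of the top rises to 137 mm.
- hole (a point): Centre of the mouth of the access hole, 8 mm round through a 6 mm plate, in the middle of a square orange insert 44 mm wide, flush with the machine's white top 110 mm above the table. Axes as cutter. Straight below lies the hidden latch pad (22 mm across), 10 to 26 mm under the mouth, differing from machine to machine.
- tray (a joint): How far the tray is out, in m: 0 latched shut, 0.075 at its end stop. Once the latch is tripped a spring drives it to about 0.02 to 0.025 by itself; from there it slides out along the machine's -x with 2 to 4 N and stays where it is left. It cannot be pulled open while latched.
- tray_grip (a point): Middle of the tray's handle, a dark round bar 10 mm thick and 100 mm long, level along the machine's y, its centre 47 mm before the tray front, 75 mm above the table; to be gripped across from above. The point moves with the tray. Shut, the bar lies 146 mm before the machine's origin. Axes as cutter.
- pin: Release pin, standing in its stand, 50 g: steel rod 5 mm thick and 55 mm long with a small chamfer, then a black flange 24 mm across and 4 mm thick, then an orange round handle 16 mm thick, from 59 to 105 mm above the tip. Origin at the centre of the tip, z along the rod up to the handle. Grip the handle from above, about 84 mm above the tip.
- stand_hole (a point): Mouth of the hole in the pin's stand, a dark wooden block 60 x 60 x 60 mm, fixed: a vertical through hole 10 mm across, chamfered; the point is at the block's top. With the pin home its flange rests on the block, its tip 55 mm below this point. The stand is left or right of the machine, a white pencil pot on the other side.
- glue_stick: Bystander beside the machine: upright glue stick, 29 mm across, 106 mm high. Origin: centre of its foot.
- paint_bottle: Bystander beside the machine: upright green paint bottle, 44 mm across, 115 mm high. Origin: centre of its foot.
- paper_box: Bystander: white 45 mm box on the rear part of the machine's top. Origin: centre of its underside.
- eraser: Bystander: yellow eraser 45 x 22 x 13 mm lying near the robot. Origin: centre of its underside.
- marker: Bystander: black and red marker 125 mm long, 14 mm thick, lying near the robot. Origin: near its middle, underside.
- craft_knife: Bystander: grey craft knife 130 mm long, 10 mm thick, lying near the robot. Origin: middle of its handle, underside.
Not all that is in view belongs to the job. Of the things that look like the pin, the smaller one is meant.

How it is judged:
On the way, in this order (a step that is already met when the one before it is completed fails the run):
1. the pin's tip is down the access hole while the tray is still shut (z of pin in the frame of hole below -0.008 m and horizontal distance between pin and hole below 0.005 m and value of joint tray below 0.004 m), for 0.04 s.
2. the latch has let go and the tray has popped out with the pin still in the hole (z of pin in the frame of hole below -0.006 m and horizontal distance between pin and hole below 0.005 m and value of joint tray above 0.01 m), for 0.04 s.
At the end, for the whole second after the job is handed in: The tray is out by at least 65 of its 75 mm, and the pin stands at rest in its stand, tip at least 49 mm below the stand's top, within 6 mm of the hole's axis and upright within 0.12 rad (value of joint tray above 0.065 m and z of pin in the frame of stand_hole below -0.049 m and horizontal distance between pin and stand_hole below 0.006 m and angle between pin's own z axis and vertical below 0.12 rad and linear speed of pin below 0.02 m/s); the robot touches nothing.
It fails at once if the pin pressed on the machine or its latch with more than 20 N (contact force between pin and cutter above 20 N).
It fails at once if a bystander was shifted by more than 30 mm (distance of any of glue_stick, paint_bottle, paper_box, eraser, marker, craft_knife from where it was at the start of the episode above 0.03 m).
It fails at once if the glue stick or the paint bottle was tipped over (angle between any of glue_stick, paint_bottle's own z axis and vertical above 0.5 rad).
It also fails if it takes over 72 s, if anything falls off the work surface, if the arm or the gripper's body presses on something with over 40 N, if the wrist force passes 120 N, or if a joint passes its speed limit or range.

## Robot

A 6-joint arm with a two-finger parallel gripper is mounted at the origin on the work surface. World frame = base frame: x ahead of the robot, y to its left, z up, the work surface at z = 0. Lengths are in m, angles in rad, forces in N, time in s.
With the tool pointing down it reaches from about 0.325 to 0.775 m from the base axis. Payload 9.3 kg.
Tool frame: the origin (TCP) lies midway between the tips of the shut fingers; the grasp point (between the pads) lies 19 mm behind it; z points along the fingers, y is the line along which they close (so a half turn about z gives the same grasp; the last joint's range is limited). The gripper opens to 85 mm and grips with 20 to 120 N. Pads are 22 mm wide; open, the fingers measure 114 mm over their backs; the gripper's body (76 mm by 85 mm) begins 54 mm behind the grasp point. The pads swing forward as they close: fully open they stand 13 mm farther back than shut.
Start: joints at [0.991, 0.259, 0.021, 1.334, 0, 1.418], TCP at [0.228, 0.501, 0.231] pointing down, gripper open.
Joint ranges: [-3.04, 3.04], [-0.91, 1.82], [-1.04, 1.36], [-1.92, 1.95], [-1.52, 1.45], [-3.14, 3.14]. Speed limits (rad/s): [2.22, 2.22, 2.79, 3.14, 3.14, 3.14].

## Interface

Orientations are given as a rotation vector (axis times angle).
In Python, from station import robot gives the robot as it stands. The module is installed in compiled form; this text tells all that it offers.
- The arm moves only by the shell command python3 -m crank 'ROWS' [OPENING] [FORCE]. ROWS is text: rows parted by semicolons, each of 4 numbers parted by spaces: the shift along the tool's x, y, z in units of 50 mm (1.0 is 50 mm), then the turn about the tool's z in units of 6 degrees (1.0 is 6 degrees). In form: dx dy dz twist; .... A call has 1 to 10 rows; each row shifts and turns the commanded pose from where the row before left it, along the tool's axes as they then stand; what a row does not reach is not made up. A row lasts 1/10 s, in which the tool goes at most 50 mm and 8.59 degrees, less where a joint would pass 70% of its speed; a pose out of reach is approached as far as the arm can. A call is refused whole if a number of a shift passes 1 or a number of a turn 1, either way. A call with a gripper value outside its range is refused whole. OPENING is the finger opening in mm, from 0 to 85.4, set as the call begins (- or left out, the last holds). The fingers move at their own pace and stop on an object; FORCE is the grip in N (left out, the last holds). Time passes only in rows, so rows that do not move let the fingers close. It gives the time, the measured TCP pose, the force, the opening and the grip force at its end, in the units of the state.
- robot.sense(): the state, without advancing time (a new reading comes with each control period).
- robot.capture(name): name is "side" or "top"; returns a dict with "img" (420x560x3 uint8, red, green, blue), "mtx" (3x3 intrinsics, pixels), "xyz" and "attitude" of the camera in the world. Camera axes: x right, y down, z forward; pixel columns grow to the right and rows downward; lengths in m; the calibration is good to about 2 mm. A picture is of the moment at which its call begins. There is no depth.
- robot.hand_in(): hands the job in; it is judged then, once.
Trained networks look in a picture, given as the dict that the camera call returned (one of the last four; its "shot" number tells which), for a name from the list of things; names that differ only in an ending like _2 or _b are one class to them, and where a whole thing is asked for, a point or a joint stands for the part that bears it (a point fixed in the world has none). Each returns a list of dicts, best first, with "conf" (0 to 1); they miss things now and then, are a little off and sometimes report something else, mostly with a low value. They report only what shows in the picture. A call takes as long as a camera call. They do not tell look-alikes from the thing itself.
- robot.search_frame(picture, thing): "bbox" ([left, top, width, height] as shares, 0 to 1, of the picture: columns of its width, rows of its height, round what is visible of it).
- robot.tip_of(picture, thing): "point" ([row, column] as shares, 0 to 1, of the picture: columns of its width, rows of its height: a listed point, or the origin of a listed thing).
The state is a dict: "time": time; "qpos": joint angles; "joint_velocities": joint speeds; "tau": joint torques, N m; "eef_pos": TCP position; "ee_rot": TCP orientation; "force": force on the tool from outside, world axes, zero at the start; "moment": the same for the moment, N m; "gripper_width": finger opening in m; "grip_force": force on a finger pad.
Only numpy, scipy, OpenCV 4.12 (cv2) and the standard library are available. Lean on these libraries where they do the work, as an engineer would, in place of code of your own. Each camera call takes 0.05 s, during which the arm holds its last target. There are 200 camera calls.

## Working session

There is one attempt and no reset: what is moved stays moved. The work goes in short steps, Python scripts to look and compute and a shell command to move; the robot and the scene stay as the last step left them, time stands still between calls to the robot, and variables do not carry over. Pictures are saved under pics/ and viewed, at most 10 in all, crops included, and the job is handed in when it is done.

```bash
mkdir -p pics; cat > h.py <<'E'
import numpy as np,cv2
from scipy.spatial.transform import Rotation as R
from station import robot
def att(c):
    a=np.array(c["attitude"],float)
    return a if a.shape==(3,3) else R.from_rotvec(a).as_matrix()
def save(c,n): cv2.imwrite("pics/"+n+".png",c["img"][:,:,::-1])
def ray(c,row,col):
    d=att(c)@np.linalg.inv(c["mtx"])@np.array([col,row,1.]); return np.array(c["xyz"],float),d
def onz(c,row,col,z):
    o,d=ray(c,row,col); return o+d*(z-o[2])/d[2]
def proj(c,p):
    q=np.array(c["mtx"])@(att(c).T@(np.array(p)-c["xyz"])); return q[1]/q[2],q[0]/q[2]
E
python3 - <<'E'
from h import *
s=robot.sense(); print(s)
H={"hole":.11,"tray_grip":.075,"stand_hole":.06,"pin":.005,"cutter":0,"paper_box":.11,"glue_stick":0,"paint_bottle":0}
for n in("top","side"):
    c=robot.capture(n); save(c,n+"0"); print(n,c["xyz"],c["attitude"])
    for t in H:
        for r in robot.tip_of(c,t)[:3]:
            y,x=r["point"]; print(t,round(r["conf"],2),round(y*420),round(x*560),onz(c,y*420,x*560,H[t]).round(3))
    for t in("pin","stand_hole"): print(t,[(round(b["conf"],2),(np.array(b["bbox"])*[560,420,560,420]).round()) for b in robot.search_frame(c,t)[:4]])
E
```

```text
{'time': 0.0, 'qpos': array([9.91389239e-01, 2.59193532e-01, 2.07472703e-02, 1.33372681e+00,
       6.56667101e-06, 1.41821111e+00]), 'joint_velocities': array([-0.00078596,  0.00127048,  0.0011537 , -0.00120149,  0.00024695,
        0.00026926]), 'tau': array([-1.63005207e-03, -5.55643559e+01,  3.44530606e+01,  1.37954121e-02,
       -5.51301298e-05, -8.41781429e-06]), 'eef_pos': array([0.22751944, 0.50040801, 0.23065975]), 'ee_rot': array([-6.65266832e-01, -3.06983490e+00,  2.01534775e-03]), 'force': array([-1.0591641 , -0.60085659,  0.15393645]), 'moment': array([ 0.03864546, -0.00996721, -0.01581832]), 'grip_force': 0.0, 'gripper_width': 0.08519697189792401}
top [ 0.35669021 -0.01670149  1.06653624] [-2.09972615  2.09179325 -0.24767876]
hole 0.77 198 300 [ 0.612 -0.047  0.11 ]
tray_grip 0.93 246 282 [ 0.515 -0.008  0.075]
stand_hole 0.92 264 412 [ 0.478 -0.289  0.06 ]
pin 0.63 228 387 [ 0.569 -0.252  0.005]
pin 0.42 268 404 [ 0.476 -0.287  0.005]
paper_box 0.9 169 260 [0.677 0.039 0.11 ]
glue_stick 0.62 194 193 [0.651 0.204 0.   ]
glue_stick 0.28 187 273 [0.669 0.014 0.   ]
paint
[... 353 characters left out ...]
138] [-2.41434972  0.60565481 -0.20385147]
hole 0.92 203 292 [ 0.608 -0.047  0.11 ]
tray_grip 0.78 213 243 [0.516 0.001 0.075]
stand_hole 0.71 340 293 [ 0.475 -0.285  0.06 ]
pin 0.57 317 324 [ 0.565 -0.256  0.005]
pin 0.52 349 293 [ 0.478 -0.283  0.005]
pin 0.45 273 210 [ 0.404 -0.06   0.005]
cutter 0.65 207 298 [0.661 0.009 0.   ]
paper_box 0.72 166 298 [0.672 0.037 0.11 ]
glue_stick 0.49 159 255 [ 0.643  0.205 -0.   ]
glue_stick 0.45 348 294 [ 0.483 -0.281  0.   ]
paint_bottle 0.83 270 337 [ 0.648 -0.177  0.   ]
pin [(0.87, array([320., 275.,  15.,  41.])), (0.62, array([289., 323.,  11.,  24.])), (0.23, array([328., 240.,  22.,  40.]))]
stand_hole [(0.89, array([272., 319.,  44.,  51.]))]
```

```bash
python3 - <<'E'
import cv2
for n,(r0,r1,c0,c1) in {"top":(110,330,170,450),"side":(120,420,180,400)}.items():
    a=cv2.imread(f"pics/{n}0.png")[r0:r1,c0:c1]; cv2.imwrite(f"pics/{n}0c.png",cv2.resize(a,None,fx=2.7 if n=="top" else 2,fy=2.7 if n=="top" else 2,interpolation=2))
E
```

```text
(no output)
```

View pics/top0c.png

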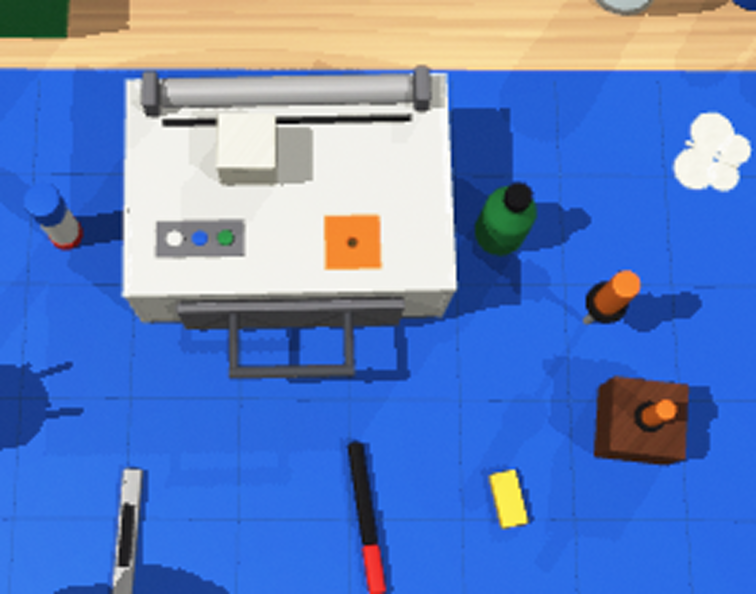

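View pics/side0c.png

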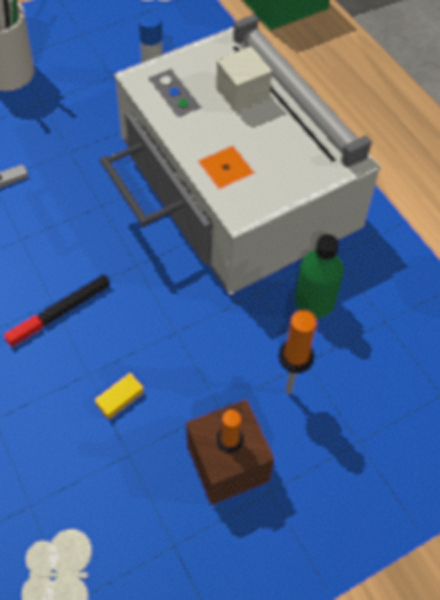

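The pictures show the small pin in the brown stand, with its handle top at about (417, 261) in the top view. The larger look-alike stands loose about 95 mm away. The hole is dark, in the orange square at about (300, 199). I'll now refine these by colour segmentation and triangulation.

```bash
cat >> h.py <<'E'
def blobs(c,a=6):
    hsv=cv2.cvtColor(c["img"],cv2.COLOR_RGB2HSV)
    m=cv2.inRange(hsv,(5,150,120),(17,255,255))
    n,l,st,ce=cv2.connectedComponentsWithStats(m)
    return [(i,st[i],ce[i]) for i in range(1,n) if st[i][4]>a],l,m
def tri(c1,p1,c2,p2):
    A=[];b=[]
    o1,d1=ray(c1,*p1);o2,d2=ray(c2,*p2)
    t=np.linalg.lstsq(np.c_[d1,-d2],o2-o1,rcond=None)[0]
    a,e=o1+d1*t[0],o2+d2*t[1]
    return (a+e)/2,np.linalg.norm(a-e)
def hole_px(c,approx):
    r,q=[int(round(v)) for v in approx]; w=4
    g=c["img"][r-w:r+w+1,q-w:q+w+1,0].astype(float); k=np.clip(np.median(g)-15-g,0,None)
    yy,xx=np.mgrid[r-w:r+w+1,q-w:q+w+1]; return (k*yy).sum()/k.sum(),(k*xx).sum()/k.sum()
E
python3 - <<'E'
from h import *
s=robot.sense(); print("tool axes\n",R.from_rotvec(s["ee_rot"]).as_matrix().round(3))
cs={n:robot.capture(n) for n in("top","side")}
hp={}
for n,c in cs.items():
    B,l,m=blobs(c)
    for i,st,ce in B: print(n,i,st,ce.round(1))
    hp[n]=hole_px(c,(198,300) if n=="top" else (203,292)); print("hole px",hp[n],onz(c,*hp[n],.11).round(4))
    i=max(B,key=lambda b:b[1][4])[0]
    cnt=cv2.findContours((l==i).astype(np.uint8),0,1)[0][0][:,0]
    w=np.array([onz(c,y,x,.11)[:2] for x,y in cnt],np.float32); print("insert",cv2.minAreaRect(w))
print("hole tri",tri(cs["top"],hp["top"],cs["side"],hp["side"]))
# predicted pin projections
for n,c in cs.items():
    for z in(.06,.064,.11): print(n,z,np.round(proj(c,(.476,-.287,z)),1))
E
```

```text
tool axes
 [[-0.91   0.414 -0.   ]
 [ 0.414  0.91  -0.   ]
 [ 0.    -0.    -1.   ]]
top 1 [504  87   4   4   8] [505.6  88.4]
top 3 [499  97  24  17 221] [509.  106.2]
top 4 [290 190  21  20 393] [300.1 199.2]
top 5 [390 211  17  15 162] [398.3 217.9]
top 6 [408 253  13  14  95] [414.3 261.6]
top 7 [545 316  15  21 232] [552.9 325.5]
top 8 [212 334   5   9  31] [214.  337.9]
hole px (np.float64(199.37768595041322), np.float64(300.0198347107438)) [ 0.6092 -0.0464  0.11  ]
insert ((0.6090565919876099, -0.04644095525145531), (0.041676104068756104, 0.042623139917850494), 0.21278300881385803)
side 1 [21 41  2  4  8] [21.5 42.5]
side 2 [ 22  40  36  33 587] [39.9 55.8]
side 3 [ 9 44  6  2 10] [11.5 44.4]
side 6 [  3  65  16  18 175] [ 9.5 74.5]
side 11 [280 194  26  20 297] [292.6 203.1]
side 12 [141 221   6   3  12] [143.5 222. ]
side 13 [326 275  12  15 123] [331.5 280.8]
side 17 [291 324  10  11  85] [295.5 329. ]
hole px (np.float64(203.17018072289156), np.float64(292.53614457831327)) [ 0.608  -0.0482  0.11  ]
insert ((0.23305268585681915, 0.7784501910209656), (0.1659190058708191, 0.08517603576183319), 57.09868621826172)
hole tri (array([ 0.60956644, -0.04637979,  0.10725183]), np.float64(0.0007553512113237892))
top 0.06 [265.4 411. ]
top 0.064 [265.2 411.5]
top 0.11 [262.5 417.4]
side 0.06 [340.6 293.8]
side 0.064 [339.8 293.9]
side 0.11 [329.6 294.9]
```

View pics/top0.png

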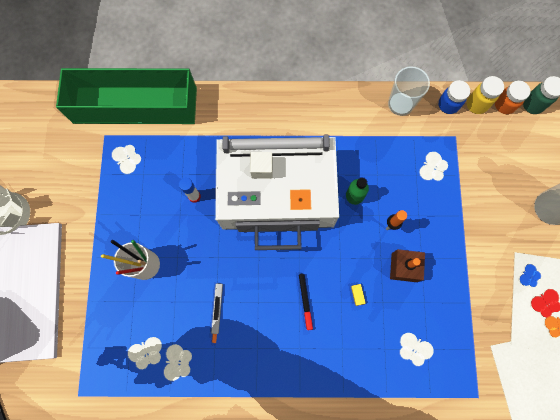

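```bash
python3 -m crank '0 0 -.5 -1;0 0 -.5 -1;0 0 -.5 -1;0 0 0 -1;0 0 0 -.08' 40 60
```

```text
time: 1.7
eef_pos: [0.2278, 0.5009, 0.3068]
ee_rot: [-0.004, 3.141, 0.002]
force: [-0.1, 0.0, -0.5]
gripper_width: 0.0403
grip_force: 0.0
```

The pencil pot is at about (136, 260), well clear of the straight line to the stand at about (408, 265).

```bash
python3 -m crank '-.29 -.9 0 0;-.29 -.9 0 0;-.29 -.9 0 0;-.29 -.9 0 0;-.29 -.9 0 0;-.29 -.9 0 0;-.29 -.9 0 0;-.29 -.9 0 0;-.29 -.9 0 0' && python3 -m crank '-.29 -.9 0 0;-.29 -.9 0 0;-.29 -.9 0 0;-.29 -.9 0 0;-.29 -.9 0 0;-.29 -.9 0 0;-.29 -.9 0 0;-.29 -.9 0 0;0 0 0 0'
```

```text
time: 2.6
eef_pos: [0.3581, 0.0939, 0.3059]
ee_rot: [-0.004, -3.141, -0.0]
force: [0.9, -0.2, -0.3]
gripper_width: 0.0404
grip_force: 0.0
time: 3.5
eef_pos: [0.4753, -0.2689, 0.3034]
ee_rot: [-0.01, -3.139, -0.002]
force: [-0.1, 0.4, -1.2]
gripper_width: 0.0398
grip_force: 0.0
```

```bash
python3 -m crank '0 -.34 .6 0;0 0 .8 0;0 0 .8 0;0 0 .8 0;0 0 .7 0;0 0 .5 0;0 0 .3 0;0 0 .17 0;0 0 0 0' && python3 -m crank '0 0 0 0;0 0 0 0;0 0 0 0;0 0 0 0' 0 50
```

```text
time: 4.4
eef_pos: [0.4739, -0.2805, 0.0718]
ee_rot: [-0.001, -3.14, -0.002]
force: [0.5, -0.4, 0.5]
gripper_width: 0.0401
grip_force: 0.0
time: 4.8
eef_pos: [0.475, -0.2818, 0.0738]
ee_rot: [-0.0, 3.14, -0.002]
force: [-1.0, -1.7, 5.5]
gripper_width: 0.0143
grip_force: 49.3
```

```bash
python3 - <<'E'
from h import *
s=robot.sense(); print(s["eef_pos"],s["ee_rot"],s["gripper_width"],s["grip_force"],s["force"])
E
```

```text
[ 0.47500608 -0.28179618  0.07377616] [-2.22896405e-04  3.14012354e+00 -2.40152608e-03] 0.014335671238918463 49.290059208869934 [-0.99038754 -1.65907656  5.48847294]
```

```bash
python3 -m crank '0 0 -.2 0;0 0 -.4 0;0 0 -.6 0;0 0 -.6 0;0 0 -.6 0;0 0 -.6 0;0 0 -.2 0;0 0 0 0' && python3 -m crank '-.2 .6 0 0;-.2 .6 0 0;-.3 .6 0 0;-.3 .6 0 0;-.4 .6 0 0;-.4 .6 0 0;-.4 .5 0 0;-.4 .4 0 0;-.1 .1 0 0;0 0 0 0'
python3 - <<'E'
from h import *
s=robot.sense(); print(s["eef_pos"],s["ee_rot"],s["gripper_width"])
for n in("top","side"):
    c=robot.capture(n); save(c,n+"1")
    p=s["eef_pos"]; print(n,"pred tip",np.round(proj(c,p-[0,0,.065]),1),"hole",np.round(proj(c,(.609,-.047,.11)),1))
    for t in("pin","hole"): print(t,[(round(r["conf"],2),np.round(np.array(r["point"])*[420,560],1)) for r in robot.tip_of(c,t)[:3]])
c=cv2.imread("pics/side1.png")[130:250,220:370]; cv2.imwrite("pics/side1c.png",cv2.resize(c,None,fx=5,fy=5,interpolation=2))
E
```

```text
time: 5.6
eef_pos: [0.4749, -0.2813, 0.2342]
ee_rot: [-0.001, 3.14, -0.002]
force: [-0.3, -0.4, -1.1]
gripper_width: 0.0148
grip_force: 49.2
time: 6.6
eef_pos: [0.6093, -0.0503, 0.2308]
ee_rot: [0.003, -3.139, -0.001]
force: [-0.4, -0.4, -1.2]
gripper_width: 0.0147
grip_force: 49.2
[ 0.60928008 -0.05030935  0.2308464 ] [ 3.26869737e-03 -3.13862024e+00 -1.06223044e-03] 0.014691745953085436
top pred tip [192.2 302.8] hole [199.5 300.3]
pin []
hole []
side pred tip [185.9 294.6] hole [202.6 292.7]
pin [(0.94, array([316.9, 327.9])), (0.39, array([186.3, 296.1]))]
hole [(0.67, array([202.6, 294.7]))]
```

View pics/side1c.png

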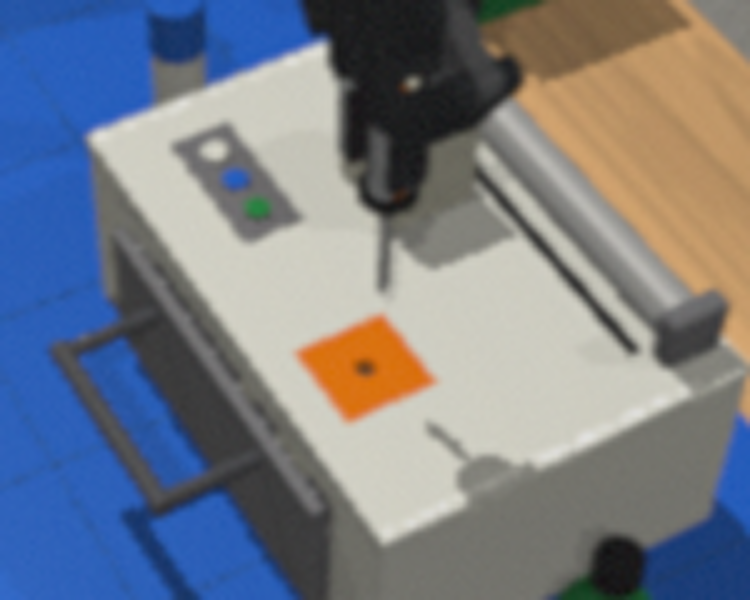

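In the side view the tip is at about (row 188, col 297) and the hole at (203, 293), with the pin nearly upright. I'll lower it to just above the plate and compare the two there.

```bash
python3 -m crank '0 .06 .3 0;0 0 .3 0;0 0 .22 0;0 0 0 0;0 0 0 0'
python3 - <<'E'
from h import *
s=robot.sense(); print(s["eef_pos"],s["ee_rot"],s["force"])
o=[]
for n in("top","side"):
    c=robot.capture(n); save(c,n+"2")
    p=s["eef_pos"]; print(n,"pred tip",np.round(proj(c,p-[0,0,.065]),1),"flange",np.round(proj(c,p-[0,0,.01]),1),"hole",np.round(proj(c,(.609,-.047,.11)),1))
    for t in("pin","hole"): print(t,[(round(r["conf"],2),np.round(np.array(r["point"])*[420,560],1)) for r in robot.tip_of(c,t)[:3]])
    r,q=(199,300) if n=="top" else (198,293)
    o.append(cv2.resize(c["img"][r-25:r+25,q-20:q+20,::-1],None,fx=10,fy=10,interpolation=2))
cv2.imwrite("pics/both2.png",np.hstack(o))
E
```

```text
time: 7.4
eef_pos: [0.6094, -0.0485, 0.1922]
ee_rot: [-0.0, 3.141, -0.0]
force: [-0.2, -0.5, -0.1]
gripper_width: 0.0148
grip_force: 49.2
[ 0.60938347 -0.0484779   0.19216631] [-2.93304359e-05  3.14144114e+00 -8.83091164e-05] [-0.22290102 -0.49051865 -0.11148313]
top pred tip [197.2 301.3] flange [190.  302.2] hole [199.5 300.3]
pin [(0.97, array([227.5, 394.1]))]
hole []
side pred tip [197.7 293.5] flange [179.7 294.5] hole [202.6 292.7]
pin [(0.61, array([198.1, 294.1]))]
hole [(0.89, array([202.1, 294.8]))]
```

View pics/both2.png

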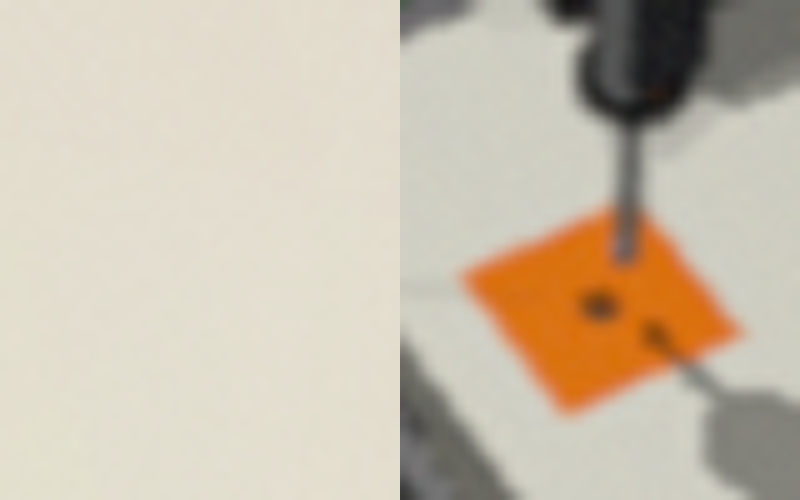

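The top view is blocked by the arm. In the side view the tip is at about (198, 294.9) and the hole at (203.2, 292.5), with the rod upright.

```bash
python3 - <<'E'
from h import *
c=robot.capture("side"); s=robot.sense()
img=c["img"].astype(float)
# rod column per row: darkness/blueness vs background -> use horizontal profile of |row - local bg|
for r in range(187,202):
    print(r,img[r,289:301,0].astype(int),img[r,289:301,2].astype(int))
print(hole_px(c,(203,292)))
h=hole_px(c,(203,292)); H=onz(c,*h,.11)
for z in(.1215,.1235,.1255,.127):
    for px in((198.1,294.1),(198,294.9)): print(z,px,((onz(c,*px,z)-H)*1000).round(1))
E
```

```text
187 [207 205 207 205 192 155 112 112 161 183 185 185] [193 194 195 193 181 147 106 107 153 172 175 173]
188 [206 208 207 208 198 161 114 114 162 186 189 191] [194 194 194 194 187 153 109 110 154 175 178 180]
189 [206 206 206 207 199 163 116 120 164 194 202 203] [193 193 193 195 187 155 112 114 156 183 190 191]
190 [207 207 207 210 199 157 112 119 168 199 208 207] [193 194 194 196 187 149 107 114 158 187 195 194]
191 [206 207 207 208 198 154 109 119 168 198 206 206] [193 194 194 195 187 145 104 114 159 186 193 194]
192 [206 208 207 209 200 155 108 119 168 198 206 207] [194 195 194 193 180 140 101 111 157 186 194 194]
193 [206 208 208 210 204 158 110 124 170 198 206 206] [194 193 186 176 147 113  91  97 145 182 194 194]
194 [208 211 213 216 209 162 115 135 179 200 207 206] [187 174 147 122  92  83  82  76 105 159 188 194]
195 [214 216 217 219 213 162 115 138 187 209 209 206] [146 111  78  54  57  84  90  66  67 119 165 188]
196 [217 218 219 219 212 156 109 142 195 216 215 210] [ 77  46  23  16  42  77  86  67  43  66 118 165]
197 [219 217 219 220 211 153 107 144 198 218 218 214] [ 25   7  16  18  37  72  82  65  35  31  67 123]
198 [218 218 218 218 211 158 122 159 205 218 218 217] [10 13 14 15 38 69 77 60 34 17 31 87]
199 [218 217 219 219 215 183 165 187 214 219 218 217] [16 16 15 16 32 54 63 48 28 17 13 48]
200 [218 218 218 218 218 213 211 215 217 218 218 217] [16 13 12 14 21 26 33 24 22 17 17 21]
201 [218 217 210 204 202 211 218 218 219 218 218 218] [17 15 16 20 18 14 17 11 21 14 14 16]
(np.float64(202.74748923959828), np.float64(292.77331420373025))
0.1215 (198.1, 294.1) [ 3.6  1.5 11.5]
0.1215 (198, 294.9) [ 5.2  1.  11.5]
0.1235 (198.1, 294.1) [ 2.7  0.1 13.5]
0.1235 (198, 294.9) [ 4.3 -0.4 13.5]
0.1255 (198.1, 294.1) [ 1.8 -1.3 15.5]
0.1255 (198, 294.9) [ 3.4 -1.8 15.5]
0.127 (198.1, 294.1) [ 1.1 -2.3 17. ]
0.127 (198, 294.9) [ 2.7 -2.9 17. ]
```

```bash
python3 -m crank '.08 .02 .1 0;0 0 .1 0;0 0 0 0;0 0 0 0'
python3 - <<'E'
from h import *
s=robot.sense(); print(s["eef_pos"],s["force"])
c=robot.capture("side"); save(c,"side3")
img=c["img"]
print(img[196:208,288:301,0]); print(img[196:208,288:301,2])
for t in("pin","hole"): print(t,[(round(r["conf"],2),np.round(np.array(r["point"])*[420,560],1)) for r in robot.tip_of(c,t)[:3]])
cv2.imwrite("pics/side3c.png",cv2.resize(img[180:220,270:320,::-1],None,fx=14,fy=14,interpolation=2))
E
```

```text
time: 8.15
eef_pos: [0.6053, -0.0471, 0.1816]
ee_rot: [0.001, -3.141, -0.0]
force: [0.0, 0.0, -1.0]
gripper_width: 0.015
grip_force: 49.2
[ 0.6052935  -0.04711874  0.18156662] [ 0.01465566  0.01838656 -1.02973859]
[[216 217 219 211 155 113 154 202 218 218 217 214 211]
 [218 219 219 208 150 113 157 203 218 218 217 217 214]
 [219 218 218 198 141 112 157 204 218 218 218 217 217]
 [218 218 217 193 140 112 157 203 217 219 218 218 217]
 [219 219 217 194 136 114 166 208 218 218 218 219 218]
 [218 218 216 186 132 120 180 216 219 219 218 218 218]
 [216 216 202 162 113 114 173 210 219 218 217 217 218]
 [212 210 192 150 104 101 151 199 218 218 218 218 218]
 [213 212 199 167 130 111 139 195 217 219 218 218 218]
 [218 217 217 209 191 166 157 186 206 216 218 219 218]
 [218 219 220 219 218 208 182 162 168 193 216 218 219]
 [219 218 219 219 219 219 210 179 152 162 193 214 219]]
[[111  73  41  39  71  80  62  34  12  26  68 120 167]
 [ 46  26  14  40  72  82  62  30  16  15  25  67 123]
 [ 17  19  19  47  75  84  62  35  18  16  16  26  88]
 [ 18  17  24  46  77  83  62  33  14  19  19  14  49]
 [ 17  17  18  48  75  84  63  33  15  16  16  21  24]
 [ 15  19  25  47  75  82  58  33  18  19  22  12  19]
 [ 16  18  17  42  71  76  56  27  16  15  12   8  18]
 [ 13  17  22  35  55  58  43  23  15  16  15  19  17]
 [ 14  20  18  27  40  43  32  22  16  14  18  20  13]
 [ 25  14  18  21  26  27  24  18  15  15  16  16  21]
 [ 15  22  20  16  18  15  18  12  19  11  17  18  18]
 [ 19  20  16  25  16  19  18  13  13  18  12  17  21]]
pin [(0.85, array([318.9, 327.8])), (0.37, array([200.2, 290.6]))]
hole [(0.79, array([198.8, 291.3]))]
```

View pics/side3c.png

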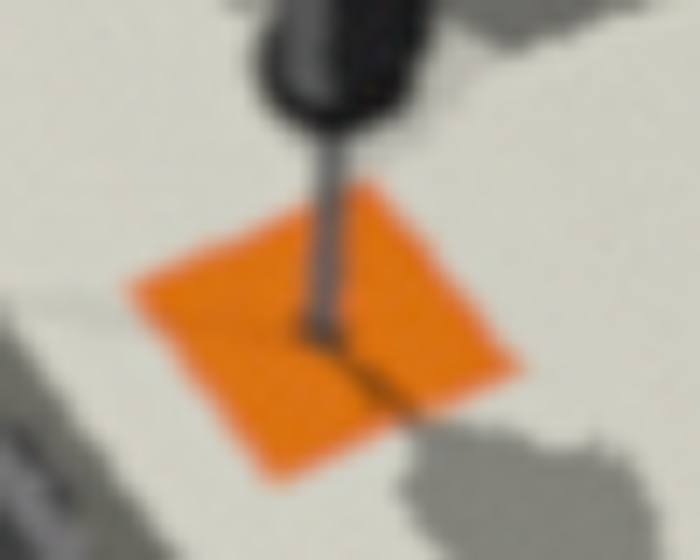

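The tip at about (202, 292.8) is now over the hole at (202.9, 292.6), and its shadow starts right at the tip. I'll descend gently.

```bash
python3 -m crank '0 0 .03 0;0 0 .03 0;0 0 .02 0;0 0 0 0'; python3 -m crank '0 0 .02 0;0 0 0 0'
```

```text
time: 8.7
eef_pos: [0.6053, -0.0471, 0.1775]
ee_rot: [0.001, -3.141, -0.0]
force: [-0.6, 0.5, -0.0]
gripper_width: 0.0151
grip_force: 49.2
time: 8.9
eef_pos: [0.6054, -0.0472, 0.1767]
ee_rot: [0.001, -3.141, -0.0]
force: [0.4, -0.3, -0.1]
gripper_width: 0.0146
grip_force: 49.2
```

```bash
for i in 1; do python3 -m crank '0 0 .02 0;0 0 0 0'; done; python3 -m crank '0 0 .03 0;0 0 0 0'
```

```text
time: 9.1
eef_pos: [0.6054, -0.0471, 0.1756]
ee_rot: [0.001, -3.141, -0.0]
force: [-0.2, 0.3, -0.6]
gripper_width: 0.0148
grip_force: 49.2
time: 9.3
eef_pos: [0.6054, -0.0472, 0.1741]
ee_rot: [0.001, -3.141, -0.0]
force: [-0.7, 0.7, -1.1]
gripper_width: 0.0148
grip_force: 49.2
```

```bash
python3 -m crank '0 0 .03 0;0 0 0 0'; python3 -m crank '0 0 .03 0;0 0 0 0'
```

```text
time: 9.5
eef_pos: [0.6054, -0.0471, 0.1726]
ee_rot: [0.001, -3.141, -0.0]
force: [0.1, 0.1, -0.7]
gripper_width: 0.0148
grip_force: 49.2
time: 9.7
eef_pos: [0.6054, -0.0471, 0.1711]
ee_rot: [0.001, -3.141, -0.0]
force: [0.4, -0.4, -0.8]
gripper_width: 0.0145
grip_force: 49.2
```

```bash
python3 -m crank '0 0 .03 0;0 0 .03 0;0 0 0 0'; python3 -m crank '0 0 .02 0;0 0 .02 0;0 0 0 0'
```

```text
time: 10.0
eef_pos: [0.6053, -0.0471, 0.168]
ee_rot: [0.001, -3.141, -0.0]
force: [0.3, 0.8, -0.2]
gripper_width: 0.0143
grip_force: 49.2
time: 10.3
eef_pos: [0.6053, -0.0472, 0.1661]
ee_rot: [0.001, -3.141, -0.0]
force: [0.0, 0.0, -0.4]
gripper_width: 0.0149
grip_force: 49.2
```

```bash
python3 -m crank '0 0 .02 0;0 0 .02 0;0 0 0 0'; python3 -m crank '0 0 .02 0;0 0 .02 0;0 0 0 0';  python3 -m crank '0 0 .02 0;0 0 0 0'
```

```text
time: 10.6
eef_pos: [0.6054, -0.0472, 0.1641]
ee_rot: [0.001, -3.141, -0.0]
force: [0.2, -0.4, -1.4]
gripper_width: 0.0147
grip_force: 49.2
time: 10.9
eef_pos: [0.6054, -0.0471, 0.1621]
ee_rot: [0.001, -3.141, -0.0]
force: [-1.0, -0.3, 0.4]
gripper_width: 0.0143
grip_force: 49.2
time: 11.1
eef_pos: [0.6055, -0.0472, 0.1615]
ee_rot: [-0.001, 3.141, -0.0]
force: [-0.3, -0.5, 1.9]
gripper_width: 0.0151
grip_force: 49.5
```

```bash
python3 -m crank '0 0 .02 0;0 0 0 0'; python3 -m crank '0 0 .02 0;0 0 0 0';  python3 -m crank '0 0 .02 0;0 0 0 0'
```

```text
time: 11.3
eef_pos: [0.6056, -0.0472, 0.1606]
ee_rot: [-0.001, 3.141, -0.0]
force: [-1.4, 0.1, 3.9]
gripper_width: 0.0145
grip_force: 49.5
time: 11.5
eef_pos: [0.6055, -0.0472, 0.1594]
ee_rot: [-0.001, 3.141, -0.0]
force: [0.2, -0.1, 4.7]
gripper_width: 0.015
grip_force: 49.6
time: 11.7
eef_pos: [0.6055, -0.0472, 0.1583]
ee_rot: [-0.001, 3.141, -0.0]
force: [-0.6, 0.2, 5.1]
gripper_width: 0.0146
grip_force: 49.6
```

```bash
python3 -m crank '0 0 .02 0;0 0 0 0'; python3 -m crank '0 0 .02 0;0 0 0 0'
```

```text
time: 11.9
eef_pos: [0.6055, -0.0472, 0.1573]
ee_rot: [-0.001, 3.141, -0.0]
force: [0.1, -0.9, 4.6]
gripper_width: 0.0147
grip_force: 49.6
time: 12.1
eef_pos: [0.6055, -0.0472, 0.1564]
ee_rot: [-0.001, 3.141, -0.0]
force: [0.2, -1.0, 5.3]
gripper_width: 0.0147
grip_force: 49.6
```

```bash
python3 -m crank '0 0 .015 0;0 0 0 0'; python3 -m crank '0 0 .015 0;0 0 0 0'
python3 - <<'E'
from h import *
c=robot.capture("side"); save(c,"side4")
print([(round(r["conf"],2),np.round(np.array(r["point"])*[420,560],1)) for r in robot.tip_of(c,"tray_grip")])
a=cv2.imread("pics/side3.png").astype(int);b=c["img"][:,:,::-1].astype(int)
print(np.abs(a-b)[190:290,225:290].mean())
E
```

```text
time: 12.3
eef_pos: [0.6056, -0.0472, 0.1557]
ee_rot: [-0.001, 3.141, -0.0]
force: [-1.2, -1.2, 6.0]
gripper_width: 0.0146
grip_force: 49.6
time: 12.5
eef_pos: [0.6055, -0.0473, 0.1549]
ee_rot: [-0.001, 3.141, -0.0]
force: [0.2, -1.5, 5.0]
gripper_width: 0.0144
grip_force: 49.6
[(0.63, array([217.4, 239.3]))]
6.121794871794871
```

```bash
python3 - <<'E'
import cv2,numpy as np
o=[cv2.resize(cv2.imread(f"pics/{n}.png")[180:270,210:310],None,fx=4,fy=4,interpolation=2) for n in("side3","side4")]
cv2.imwrite("pics/cmp4.png",np.hstack(o))
E
```

```text
(no output)
```

View pics/cmp4.png

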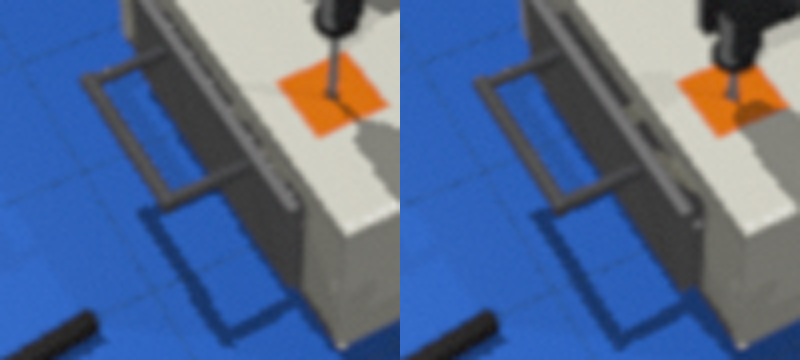

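The right picture shows a gap opening behind the tray front, with the bar shifted by about 1.5 px. The latch may just have let go, so I'll check again after a short wait.

```bash
python3 -m crank '0 0 0 0;0 0 0 0;0 0 0 0'
python3 - <<'E'
from h import *
c=robot.capture("side"); save(c,"side5")
print([(round(r["conf"],2),np.round(np.array(r["point"])*[420,560],1),onz(c,*(np.array(r["point"])*[420,560]),.075)) for r in robot.tip_of(c,"tray_grip")])
def g(n): return cv2.imread(n)[180:270,215:252].astype(np.float32).mean(2)
for k in("side3","side4","side5"): print(k,cv2.phaseCorrelate(g("pics/side0.png"),g(f"pics/{k}.png")))
print(np.diff([proj(c,(.515,-.005,.075)),proj(c,(.495,-.005,.075))],axis=0))
E
```

```text
time: 12.9
eef_pos: [0.6056, -0.0473, 0.155]
ee_rot: [-0.001, 3.141, -0.0]
force: [-1.4, -0.7, 6.6]
gripper_width: 0.0146
grip_force: 49.6
[(0.57, array([216.7, 234.5]), array([0.49560987, 0.00205214, 0.075     ]))]
side3 ((0.013419747817149386, 0.003543937253013496), 1.0049761732419331)
side4 ((-0.5871050850321176, 0.3863002295085849), 0.7733997917175293)
side5 ((-0.21993423459171524, 0.0918777548263634), 0.44437666760550604)
[[ 3.55104173 -8.49127385]]
```

The tray has popped 20 mm (bar x went from 0.516 to 0.496). I'll withdraw the pin and take it back.

```bash
python3 -m crank '0 0 -.1 0;0 0 -.2 0;0 0 -.3 0;0 0 -.4 0;0 0 -.4 0;0 0 -.2 0;0 0 0 0' && python3 -m crank '.4 -.4 0 0;.4 -.6 0 0;.4 -.6 0 0;.4 -.6 0 0;.35 -.6 0 0;.3 -.6 0 0;.2 -.6 0 0;.1 -.5 0 0;.06 -.19 0 0;0 0 0 0' && python3 -m crank '0 0 0 0'
```

```text
time: 13.7
eef_pos: [0.6059, -0.0472, 0.236]
ee_rot: [-0.001, 3.14, -0.0]
force: [0.1, -0.3, 0.3]
gripper_width: 0.0149
grip_force: 49.3
time: 14.7
eef_pos: [0.4744, -0.2824, 0.2337]
ee_rot: [-0.002, -3.14, -0.002]
force: [0.1, 0.3, -1.1]
gripper_width: 0.0147
grip_force: 49.2
time: 14.8
eef_pos: [0.475, -0.281, 0.2342]
ee_rot: [0.001, -3.141, -0.002]
force: [-0.5, -0.7, -1.5]
gripper_width: 0.0151
grip_force: 49.2
```

```bash
python3 -m crank '0 -.015 .3 0;0 0 .5 0;0 0 .5 0;0 0 .4 0;0 0 .18 0;0 0 0 0;0 0 0 0' && python3 -m crank '0 0 .06 0;0 0 .06 0;0 0 .06 0;0 0 .06 0;0 0 0 0'
```

```text
time: 15.5
eef_pos: [0.4756, -0.2822, 0.1416]
ee_rot: [-0.002, 3.141, -0.001]
force: [0.6, 1.1, -0.3]
gripper_width: 0.0148
grip_force: 49.2
time: 16.0
eef_pos: [0.4748, -0.2824, 0.1283]
ee_rot: [0.0, -3.141, -0.001]
force: [0.8, 0.1, -0.5]
gripper_width: 0.0145
grip_force: 49.2
```

```bash
python3 -m crank '0 0 .05 0;0 0 .05 0;0 0 .05 0;0 0 0 0' && python3 -m crank '0 0 .1 0;0 0 .1 0;0 0 .1 0;0 0 .1 0;0 0 0 0'
```

```text
time: 16.4
eef_pos: [0.4749, -0.2824, 0.1209]
ee_rot: [0.001, -3.141, -0.001]
force: [-0.4, 0.4, -0.4]
gripper_width: 0.0144
grip_force: 49.2
time: 16.9
eef_pos: [0.4747, -0.2822, 0.1004]
ee_rot: [0.001, -3.141, -0.001]
force: [-0.5, 0.1, -0.0]
gripper_width: 0.0147
grip_force: 49.2
```

In the hole with no contact force. I'll go down to home (about 0.0738).

```bash
python3 -m crank '0 0 .15 0;0 0 .15 0;0 0 .12 0;0 0 .04 0;0 0 0 0' && python3 -m crank '0 0 .04 0;0 0 .02 0;0 0 0 0'
```

```text
time: 17.4
eef_pos: [0.4749, -0.2823, 0.0778]
ee_rot: [0.001, -3.141, -0.001]
force: [0.1, -0.2, -0.7]
gripper_width: 0.0148
grip_force: 49.2
time: 17.7
eef_pos: [0.475, -0.2825, 0.0753]
ee_rot: [-0.001, 3.142, -0.0]
force: [0.2, -0.0, -0.1]
gripper_width: 0.0147
grip_force: 49.2
```

```bash
python3 -m crank '0 0 .03 0;0 0 0 0;0 0 0 0' && python3 -m crank '0 0 0 0;0 0 0 0;0 0 0 0;0 0 0 0' 40 && python3 -m crank '0 0 -.3 0;0 0 -.7 0;0 0 -.7 0;0 0 -.7 0;0 0 -.4 0;0 0 0 0'
python3 - <<'E'
from h import *
o=[]
for n in("top","side"):
    c=robot.capture(n); save(c,n+"6")
    for t,z in(("tray_grip",.075),("pin",.005)): print(n,t,[(round(r["conf"],2),np.round(np.array(r["point"])*[420,560],1),onz(c,*(np.array(r["point"])*[420,560]),z).round(4)) for r in robot.tip_of(c,t)[:3]])
    r,q=(255,300) if n=="top" else (255,265)
    if n=="top": o.append(cv2.resize(c["img"][140:290,200:430,::-1],(0,0),fx=2,fy=2,interpolation=2))
    else: o.append(cv2.resize(c["img"][190:370,220:350,::-1],(260*300//360,300),interpolation=2))
    for p in((.495,.045,.075),(.495,-.055,.075)): print(np.round(proj(c,p),1))
cv2.imwrite("pics/both6.png",np.hstack(o))
E
```

```text
time: 18.0
eef_pos: [0.4751, -0.2825, 0.0739]
ee_rot: [-0.001, 3.141, -0.0]
force: [0.8, -0.3, -0.3]
gripper_width: 0.0146
grip_force: 49.4
time: 18.4
eef_pos: [0.475, -0.2825, 0.0738]
ee_rot: [-0.001, 3.142, -0.0]
force: [-0.4, -0.4, 0.3]
gripper_width: 0.0401
grip_force: 0.0
time: 19.0
eef_pos: [0.476, -0.2832, 0.2169]
ee_rot: [-0.001, 3.137, -0.005]
force: [-0.9, 0.4, -0.2]
gripper_width: 0.04
grip_force: 0.0
top tray_grip [(0.92, array([257.6, 275.2]), array([0.4898, 0.006 , 0.075 ]))]
top pin [(0.58, array([229.6, 397.5]), array([ 0.5653, -0.2753,  0.005 ])), (0.52, array([267.9, 403. ]), array([ 0.4767, -0.2831,  0.005 ]))]
[255.1 257. ]
[255.3 303.7]
side tray_grip [(0.97, array([219.4, 234.8]), array([ 0.4931, -0.0047,  0.075 ]))]
side pin [(0.75, array([317.6, 326.9]), array([ 0.5687, -0.2605,  0.005 ])), (0.61, array([347.8, 295. ]), array([ 0.4832, -0.283 ,  0.005 ]))]
[203. 226.]
[236.3 245.9]
```

View pics/both6.png

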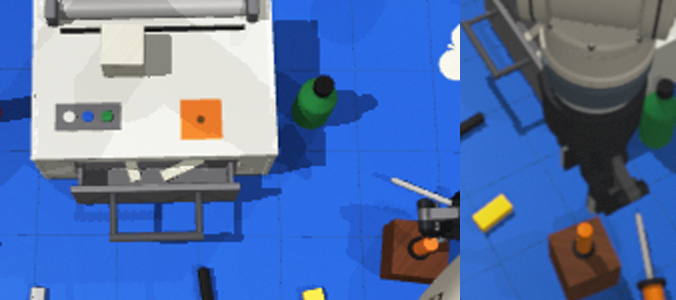

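The pin is back in the stand and the tray is out about 22 mm. The bar runs from (255, 259) to (306, 259) in the top view, centred near (0.490, -0.005), and the machine's yaw is about 0. The unused look-alike now lies beside the stand. Next I'll grip the handle.

```bash
python3 -m crank '0 .5 0 0;-.1 .8 0 0;-.1 .8 0 0;-.08 .8 0 0;0 .8 0 0;0 .8 0 0;0 .7 0 0;0 .36 0 0;0 0 0 0' && python3 -m crank '0 0 0 1;0 0 0 1;0 0 0 1;0 0 0 1;0 0 0 1;0 0 0 1;0 0 0 1;0 0 0 1;0 0 0 1;0 0 0 1' && python3 -m crank '0 0 0 1;0 0 0 1;0 0 0 1;0 0 0 1;0 0 0 1;0 0 0 0;0 0 0 0'
python3 - <<'E'
from h import *
s=robot.sense();print(R.from_rotvec(s["ee_rot"]).as_matrix().round(3),s["qpos"].round(2))
c=robot.capture("side")
hsv=c["img"]; save(c,"side7")
E
```

```text
time: 20.2
eef_pos: [0.4884, -0.0023, 0.2132]
ee_rot: [0.006, -3.14, -0.001]
force: [0.2, -1.0, -0.2]
gripper_width: 0.04
grip_force: 0.0
time: 21.2
eef_pos: [0.4888, -0.0054, 0.2132]
ee_rot: [-1.577, -2.716, 0.001]
force: [-0.1, -0.6, 0.1]
gripper_width: 0.04
grip_force: 0.0
time: 21.9
eef_pos: [0.4889, -0.005, 0.2134]
ee_rot: [-2.218, -2.224, 0.001]
force: [0.3, 0.5, -0.5]
gripper_width: 0.04
grip_force: 0.0
[[-0.003  1.    -0.001]
 [ 1.     0.003 -0.   ]
 [-0.    -0.001 -1.   ]] [-0.18  0.16 -0.15  1.26 -0.    1.39]
```

```bash
python3 -m crank '0 0 .4 0;0 0 .6 0;0 0 .6 0;0 0 .6 0;0 0 .5 0;0 0 .3 0;0 0 .13 0;0 0 0 0' && python3 -m crank '0 0 0 0;0 0 0 0;0 0 0 0;0 0 0 0' 0 60
```

```text
time: 22.75
eef_pos: [0.4886, -0.0045, 0.0568]
ee_rot: [-2.219, -2.222, 0.001]
force: [-0.7, -0.2, -0.2]
gripper_width: 0.0397
grip_force: 0.0
time: 23.15
eef_pos: [0.4893, -0.0046, 0.0582]
ee_rot: [2.219, 2.221, 0.001]
force: [-1.6, -0.3, 6.0]
gripper_width: 0.0078
grip_force: 58.5
```

```bash
python3 -m crank '0 -.08 0 0;0 -.12 0 0;0 -.12 0 0;0 -.12 0 0;0 -.12 0 0;0 -.12 0 0;0 -.12 0 0;0 -.12 0 0;0 -.06 0 0;0 0 0 0' && python3 -m crank '0 -.03 0 0;0 0 0 0' && python3 -m crank '0 -.03 0 0;0 0 0 0'
```

```text
time: 24.15
eef_pos: [0.4406, -0.0056, 0.0582]
ee_rot: [2.219, 2.219, -0.0]
force: [-0.2, -6.5, 6.4]
gripper_width: 0.0079
grip_force: 58.9
time: 24.35
eef_pos: [0.4396, -0.0057, 0.0582]
ee_rot: [2.218, 2.219, 0.0]
force: [1.3, -7.0, 5.4]
gripper_width: 0.0078
grip_force: 58.8
time: 24.55
eef_pos: [0.4382, -0.0057, 0.0582]
ee_rot: [2.218, 2.219, 0.001]
force: [2.0, -6.8, 4.7]
gripper_width: 0.0081
grip_force: 58.8
```

```bash
python3 -m crank '0 -.03 0 0;0 0 0 0' && python3 -m crank '0 -.03 0 0;0 0 0 0'
```

```text
time: 24.75
eef_pos: [0.4375, -0.0057, 0.0583]
ee_rot: [2.218, 2.218, 0.002]
force: [5.6, -6.3, 1.3]
gripper_width: 0.0081
grip_force: 58.8
time: 24.95
eef_pos: [0.4374, -0.0057, 0.0584]
ee_rot: [2.216, 2.217, 0.005]
force: [11.9, -5.8, -4.9]
gripper_width: 0.0077
grip_force: 58.6
```

At the end stop. I'll ease back slightly, release, lift away and check.

```bash
python3 -m crank '0 .04 0 0;0 0 0 0' && python3 -m crank '0 0 0 0;0 0 0 0;0 0 0 0' 40 && python3 -m crank '0 0 -.3 0;0 0 -.6 0;0 0 -.8 0;0 0 -.8 0;0 0 -.8 0;0 0 -.5 0;0 0 0 0' && python3 -m crank '0 0 0 0;.6 0 0 0;.8 0 0 0;.8 0 0 0;.8 0 0 0;.8 0 0 0;0 0 0 0'
python3 - <<'E'
from h import *
o=[]
for n in("top","side"):
    c=robot.capture(n); save(c,n+"8")
    for t,z in(("tray_grip",.075),("pin",.005),("stand_hole",.06),("paint_bottle",0),("glue_stick",0)): print(n,t,[(round(r["conf"],2),onz(c,*(np.array(r["point"])*[420,560]),z).round(4)) for r in robot.tip_of(c,t)[:2]])
    o.append(c["img"][140:340,210:430,::-1] if n=="top" else c["img"][190:390,220:350,::-1])
cv2.imwrite("pics/both8.png",cv2.resize(np.hstack(o),None,fx=2.2,fy=2.2,interpolation=2))
E
```

```text
time: 25.15
eef_pos: [0.4375, -0.0057, 0.0582]
ee_rot: [2.218, 2.218, 0.001]
force: [3.5, -6.3, 4.3]
gripper_width: 0.0077
grip_force: 59.6
time: 25.45
eef_pos: [0.4354, -0.0043, 0.0572]
ee_rot: [-2.22, -2.221, 0.0]
force: [-0.2, 0.2, -0.2]
gripper_width: 0.0401
grip_force: 0.0
time: 26.15
eef_pos: [0.437, -0.0046, 0.2504]
ee_rot: [2.218, 2.219, 0.005]
force: [0.7, -0.8, 0.2]
gripper_width: 0.0399
grip_force: 0.0
time: 26.85
eef_pos: [0.4347, 0.189, 0.2454]
ee_rot: [-2.214, -2.225, 0.003]
force: [-0.1, 0.4, 0.3]
gripper_width: 0.04
grip_force: 0.0
top tray_grip [(0.81, array([ 4.365e-01, -4.000e-04,  7.500e-02]))]
top pin [(0.7, array([ 0.5717, -0.262 ,  0.005 ])), (0.53, array([ 0.4763, -0.2879,  0.005 ]))]
top stand_hole []
top paint_bottle [(0.79, array([ 0.6392, -0.1843,  0.    ]))]
top glue_stick [(0.74, array([ 0.4422, -0.0012,  0.    ])), (0.69, array([ 0.4872, -0.3042,  0.    ]))]
side tray_grip [(0.76, array([ 0.44  , -0.0086,  0.075 ]))]
side pin [(0.91, array([ 0.5723, -0.2636,  0.005 ])), (0.64, array([ 0.481 , -0.2816,  0.005 ]))]
side stand_hole [(0.75, array([ 0.4725, -0.2917,  0.06  ]))]
side paint_bottle [(0.73, array([ 0.6499, -0.1769,  0.    ])), (0.55, array([0.4564, 0.0507, 0.    ]))]
side glue_stick [(0.49, array([0.6463, 0.2   , 0.    ]))]
```

View pics/both8.png

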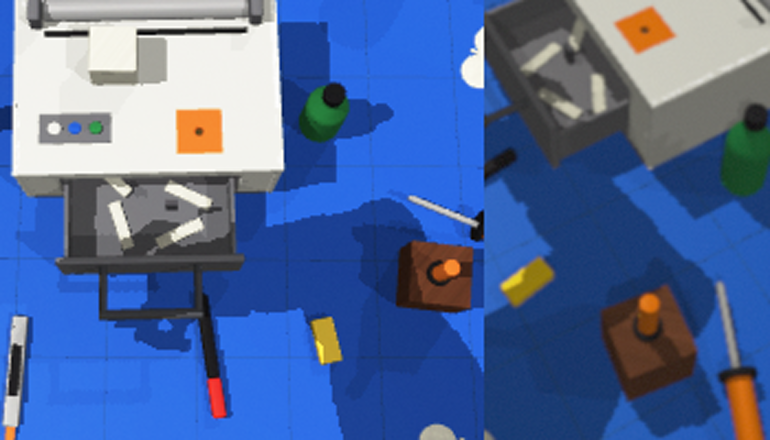

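The tray is fully out, with the bar at x ≈ 0.437. The pin stands with its flange on the block, and the bystanders look undisturbed.

```bash
python3 -c "
from station import robot
print(robot.hand_in())"
```

```text
the job is handed in; nothing more can be done
None
```

I handed the job in at about 27 s, but the hand-in returned no verdict: the latch tripped with at most about 7 N read at the wrist, the tray is out to its end stop, the pin is back down in its stand, the gripper is clear of everything, and the larger look-alike pin (not a listed bystander) was found lying beside the stand.

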